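Clamp a board and index it under the pointer

ROBOT

A 6-joint arm with a two-finger parallel gripper is mounted at the origin on the work surface. World frame = base frame: x ahead of the robot, y to its left, z up, the work surface at z = 0. Lengths are in m, angles in rad, forces in N, time in s.
With the tool pointing down it reaches from about 0.35 to 0.85 m from the base axis. Payload 8.1 kg.
Tool frame: the origin (TCP) lies midway between the tips of the shut fingers; the grasp point (between the pads) lies 19 mm behind it (robot.grip_point_offset is the distance from the TCP to the grasp point, in m); z points along the fingers, y is the line along which they close (so a half turn about z gives the same grasp; the last joint's range is limited). The gripper opens to 93 mm and grips with 3 to 60 N. Pads are 15 mm wide; open, the fingers measure 128 mm over their backs; the gripper's body (75 mm by 188 mm) begins 65 mm behind the grasp point.
Start: joints at [-1.301, 0.13, 1.488, -0, 1.523, -0.085], TCP at [0.208, -0.563, 0.219] pointing down, gripper open.
Joint ranges: [-2.96, 2.96], [-0.89, 2.26], [0.02, 2.5], [-1.34, 4.48], [0, 2.73], [-2.66, 2.66]. Speed limits (rad/s): [2.39, 2.39, 2.79, 3.14, 3.14, 3.14].

INTERFACE

Orientations are given as a rotation vector (axis times angle).
In Python, from plant import robot, read_camera, job gives the robot as it stands.
- The arm moves only by the shell command python3 -m inch 'ROWS' [FORCE]. ROWS is JSON, one flat list of numbers, 5 for each row, row after row: the shift along the world's x, y, z in mm, then the turn about the world's z in degrees, then the opening in per cent of the stroke, from 0 (shut) to 100 (fully open). In form: [dx, dy, dz, yaw, hand, dx, dy, dz, yaw, hand, ...]. A call has 1 to 10 rows; each row is the pose to reach, as a shift and turn from the pose commanded when the call began; what a row does not reach only later rows make up. A row lasts 1/12 s, in which the tool goes at most 41.7 mm and 7.16 degrees, less where a joint would pass 70% of its speed; a pose out of reach is approached as far as the arm can. A call with a gripper value outside its range is refused whole. The fingers move at their own pace and stop on an object; FORCE is the grip in N (left out, the last holds). Time passes only in rows, so rows that repeat a pose let the fingers close. It gives the time, the measured TCP pose, the force, the opening and the grip force at its end, in the units of the state.
- robot.read_state(): the state, without advancing time (a new reading comes with each control period).
- read_camera(name): name is "scene" or "top"; returns a dict with "image" (420x560x3 uint8, blue, green, red), "K" (3x3 intrinsics, pixels), "D" ([k1, k2, p1, p2, k3] as OpenCV has them; the pictures are not rectified), "extrinsics" (4x4, takes a point from world to camera coordinates). Camera axes: x right, y down, z forward; pixel columns grow to the right and rows downward; lengths in m; the calibration is good to about 2 mm. A picture is of the moment at which its call begins. There is no depth.
- job.close_job(): hands the job in; it is judged then, once.
The state is a dict: "t": time; "q": joint angles; "dq": joint speeds; "joint_torque": joint torques, N m; "tool_pos": TCP position; "orientation": TCP orientation; "force": force on the tool from outside, world axes, zero at the start; "wrist_torque": the same for the moment, N m; "opening": finger opening in m; "gripper_force": force on a finger pad.
Only numpy, scipy, OpenCV 4.12 (cv2) and the standard library are available. Lean on these libraries where they do the work, as an engineer would, in place of code of your own. Each camera call takes 0.05 s, during which the arm holds its last target. There are 200 camera calls.

TASK

Turn the red knob clockwise until the orange pad has just nipped the circuit board against the steel fence, then give it one quarter turn more, and let go of the knob. Then slide the carrier (it has a black handle) until the pointer stands over the yellow dot, pause there for a second, move on until the pointer stands over the white dot, and let go. Leave everything else on the bench where it is.

Things in the scene. Friction and masses are not known exactly. Their poses are not given: they have to be found in the camera images.
- knob_grip (a point): Middle of the red bar of the clamp knob: bar 66 mm long, 16 mm thick, 24 mm deep along the shaft, on a shaft that leans about 35 degrees from vertical towards the robot's side, over a blue sloping block. The point is on the shaft's axis, 34 mm above the slope (12 mm below the top of the bar). z = the shaft's axis pointing up and outward, x = along the bar (a small white stripe marks the +x end), y = across its thickness. It rides on the carrier.
- knob (a joint): Angle of the knob, rad, growing as it is turned clockwise seen from its outer end (tightening); range 0 to 6.2. It starts between 0 and 0.6. Each full turn advances the jaw 30 mm (4.77 mm per rad). Friction 0.15 N m holds it wherever it is left, so it can be released and regrasped.
- pad (a joint): How far the orange spring pad has been pushed back into the jaw, m: 0 until the board is nipped between pad and fence, then it grows 4.77 mm per rad of the knob, so a quarter turn after the nip gives 0.0075. Spring 1.5 N/mm with 1.5 N preload. Range 0 to 0.0155. The pad pushes the loose board a few mm along the plate before it meets the fence; that counts as not yet nipped.
- pad_face (a point): Centre of the front face of the orange pad (70 mm wide, 15 mm high). x points from the pad to the fence (away from the knob). The fence face is 0.045 m further along x than seat. The board fills 90 mm of the space between pad and fence; the rest is the gap that the pad has to close before the nip.
- fence (a joint): Where the steel fence has been bolted on the carrier, m: 0 to 0.005, larger = nearer to the pad. It differs from start to start, so the nip comes at another knob angle each time. It is bolted tight (100 N) and not to be moved.
- seat (a point): Point that goes with the fence: middle of the place of the board when it lies against the fence, 8 mm above the carrier's plate. x points to the fence, z up. The plate's top is 44 mm above the bench.
- handle (a point): Middle of the black grip of the carrier's handle: upright cylinder 24 mm in diameter, grip 34 mm high, centre 89 mm above the bench, top 106 mm; z up. Bolted to the carrier, on its right as the robot looks at it. It never turns.
- cross (a joint): Position of the carrier along the stage's x (same direction as x of seat), m, from -0.042 to 0.042, starts at 0. Friction about 5 N.
- carrier (a joint): Position of the carrier along the stage's y (y of seat), m, from -0.058 to 0.058, starts at 0. Friction about 5 N; it stays where it is left.
- board_mid (a point): Centre of the loose circuit board on its aluminium heat spreader: 90 mm (x, pad to fence) by 110 mm (y) by 16 mm high, with parts up to 7 mm tall on top; it lies on the carrier's plate, between pad and fence.
- yellow (a point): Yellow dot, 12 mm across, on the top of the board near the robot's left corner; z up.
- white (a point): White dot, 12 mm across, on the top of the board near the far right corner; z up.
- point (a point): Lower tip of the fixed red pointer, 76 mm above the bench, 16 mm above the board. It hangs on a horizontal bar at 215 mm height that comes from a post on the far left, 230 mm away along +x of this point. Pointer and stand do not move.
- spool_mid (a point): Bystander: aluminium solder spool, 60 mm in diameter, 50 mm high; point at its centre.
- flux_mid (a point): Bystander: brown bottle, 40 mm in diameter, 100 mm high; point at its centre.
- tin_mid (a point): Bystander: red jar, 60 mm in diameter, 55 mm high; point at its centre.
- driver_grip (a point): Bystander: screwdriver lying on the bench, 170 mm long; point in its handle, x along it towards the tip.
Not all that is in view belongs to the job. Leave any pink or purple look-alike of the part that bears board_mid alone.

How it is judged:
By the outcome, as a careful person would: the job done as asked, in the order asked, and still so for the second after the job is handed in, with the robot touching nothing.
It also fails if it takes over 72 s, if anything falls off the work surface, if the arm or the gripper's body presses on something with over 40 N, if the wrist force passes 120 N, or if a joint passes its speed limit or range.

## Working session

There is one attempt and no reset: what is moved stays moved. The work goes in short steps, Python scripts to look and compute and a shell command to move; the robot and the scene stay as the last step left them, time stands still between calls to the robot, and variables do not carry over. Pictures are saved under pics/ and viewed, at most 13 in all, crops included, and the job is handed in when it is done.

```bash
ls; mkdir -p pics
python3 - <<'E'
from plant import robot, read_camera, job
import cv2,numpy as np
for n in ("scene","top"):
    c=read_camera(n); cv2.imwrite(f"pics/{n}0.png",c["image"]); print(n,c["K"],c["D"],np.round(c["extrinsics"],3))
s=robot.read_state(); print(s, robot.grip_point_offset)
E
```

```text
pics
scene [[422.13232513   0.         284.96807536]
 [  0.         422.13232513 205.29485271]
 [  0.           0.           1.        ]] [-0.10613181  0.          0.          0.          0.        ] [[ 0.558  0.83   0.016 -0.291]
 [ 0.622 -0.405 -0.67  -0.271]
 [-0.549  0.384 -0.742  1.274]
 [ 0.     0.     0.     1.   ]]
top [[446.70901366   0.         280.37289938]
 [  0.         446.70901366 209.12185389]
 [  0.           0.           1.        ]] [-0.09715512  0.          0.          0.          0.        ] [[ 0.011 -1.    -0.014  0.02 ]
 [-0.988 -0.009 -0.157  0.562]
 [ 0.156  0.016 -0.988  1.14 ]
 [ 0.     0.     0.     1.   ]]
{'t': 0.1, 'q': array([-1.30139545e+00,  1.31086608e-01,  1.48914556e+00, -1.77207146e-05,
        1.52300966e+00, -8.53957741e-02]), 'dq': array([ 0.00054844, -0.00160103, -0.00197641,  0.00106299,  0.00125148,
       -0.00076092]), 'joint_torque': array([ 1.45022521e-03, -5.61340427e+01, -4.93098021e+01,  7.71984458e-02,
        2.91530835e-02, -8.78653464e-05]), 'tool_pos': array([ 0.20832138, -0.56213332,  0.2177054 ]), 'orientation': array([-3.09067386e+00, -5.54106569e-01,  2.65544594e-04]), 'force': array([-0.56699298, -0.75745133,  0.21579589]), 'wrist_torque': array([-0.00867344, -0.00520375, -0.03536264]), 'gripper_force': 0.0, 'opening': 0.09303669320025304} 0.0188
```

View pics/scene0.png

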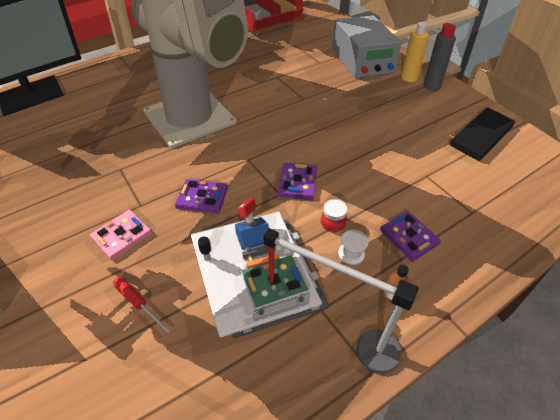

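View pics/top0.png

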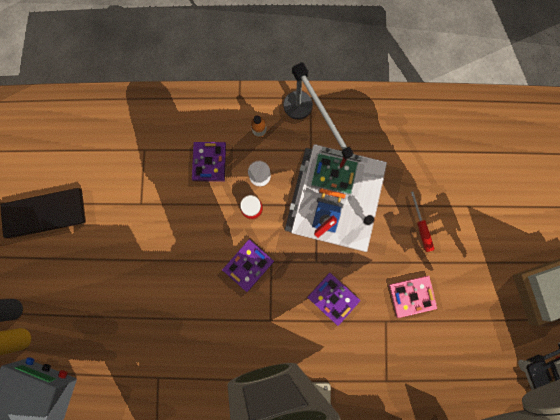

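The scene picture shows the carrier around (258,275), its red knob at (247,210), the black handle at (204,245), the pointer tip near (272,285), and the green board at (277,280). In the top view the knob is at (326,228), the handle at (369,220) and the board at (335,172). The purple and pink boards are decoys. Next, close crops.

```bash
cat > h.py <<'E'
import numpy as np, cv2
from plant import robot, read_camera, job
def ray(c,uv):
    n=cv2.undistortPoints(np.array([[uv]],float),c["K"],np.array(c["D"],float))[0,0]
    T=c["extrinsics"];R=T[:3,:3];return -R.T@T[:3,3], R.T@np.r_[n,1]
def plane(c,uv,z):
    o,d=ray(c,uv);return o+d*(z-o[2])/d[2]
def tri(c1,p1,c2,p2):
    o1,d1=ray(c1,p1);o2,d2=ray(c2,p2)
    s=np.linalg.lstsq(np.c_[d1,-d2],o2-o1,rcond=None)[0]
    a,b=o1+s[0]*d1,o2+s[1]*d2
    return (a+b)/2,np.linalg.norm(a-b)
def proj(c,P):
    T=c["extrinsics"];return cv2.projectPoints(np.array([P],float),cv2.Rodrigues(T[:3,:3])[0],T[:3,3],c["K"],np.array(c["D"],float))[0][0,0]
def crop(c,x0,y0,w,h,k,name):
    cv2.imwrite("pics/"+name,cv2.resize(c["image"][y0:y0+h,x0:x0+w],None,fx=k,fy=k,interpolation=cv2.INTER_CUBIC))
E
python3 - <<'E'
from h import *
a=read_camera("scene");b=read_camera("top")
A=cv2.resize(a["image"][190:340,185:330],None,fx=4,fy=4,interpolation=cv2.INTER_CUBIC)
B=cv2.resize(b["image"][140:255,285:395],None,fx=5,fy=5,interpolation=cv2.INTER_CUBIC)
cv2.imwrite("pics/sc1.png",A);cv2.imwrite("pics/tc1.png",B);print(A.shape,B.shape)
E
```

```text
(600, 580, 3) (575, 550, 3)
```

View pics/sc1.png

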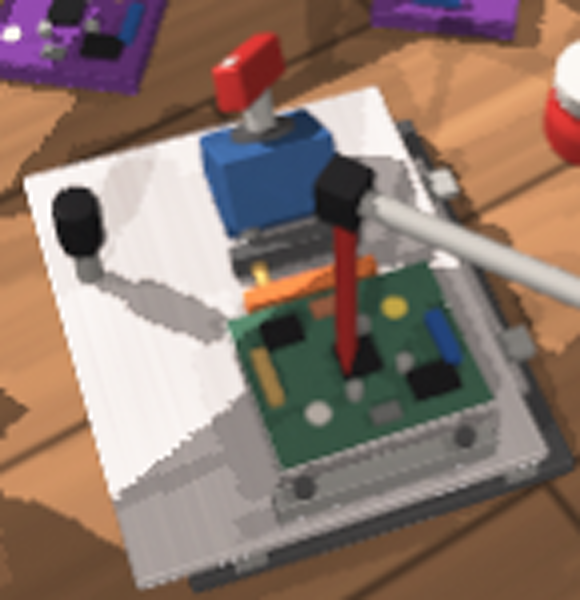

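View pics/tc1.png

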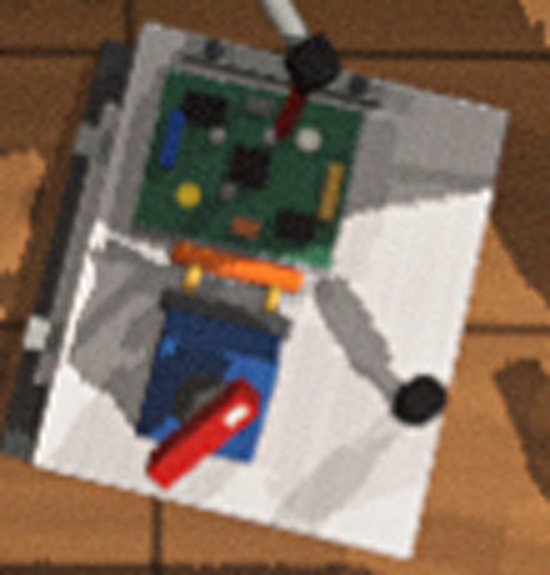

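The crops show (scene crop at 4x from (185,190), top crop at 5x from (285,140)):
- **Knob bar:** centre at scene px ~(247,208) and top px ~(326,228). The white stripe is at the far-right end.
- **Handle:** top (369,220).
- **Pointer tip:** scene (272,283), top (342,167).
- **Yellow dot:** top (323,179).
- **White dot:** top (346,168).
- **Orange pad:** top (332,193).

What could be taken for the knob or the board:
- Red things: the knob, the pointer, the jar at (251,206) and the screwdriver at (425,235). The knob is the one on the blue block.
- Boards: green (335,172), purple (209,161), (247,265) and (334,300), pink (413,296). Green, on the carrier, is the right one.

```bash
cat >> h.py <<'E'
def blob(c,kind,box):
    x,y,w,h=box;hsv=cv2.cvtColor(c["image"],cv2.COLOR_BGR2HSV).astype(int);H,S,V=[hsv[...,i] for i in range(3)]
    m={"red":((H<6)|(H>172))&(S>150)&(V>70),"orange":(H>=7)&(H<18)&(S>190)&(V>140),"yellow":(H>=23)&(H<33)&(S>130)&(V>110),"black":(V<50)}[kind]
    k=np.zeros(m.shape,np.uint8);k[y:y+h,x:x+w]=m[y:y+h,x:x+w]
    n,l,st,ce=cv2.connectedComponentsWithStats(k)
    if n<2: return None
    i=1+np.argmax(st[1:,4]);p=np.argwhere(l==i)[:,::-1].astype(np.float32)
    return ce[i],st[i,4],cv2.minAreaRect(p),p
SY=np.radians(-14.)
def frame(sy):
    x=np.array([np.cos(sy),np.sin(sy),0]);y=np.array([-x[1],x[0],0]);t=np.radians(35)
    a=-np.sin(t)*x+np.cos(t)*[0,0,1];a=-np.sin(t)*x+np.cos(t)*np.array([0,0,1.]);u=np.cos(t)*x+np.sin(t)*np.array([0,0,1.])
    return x,y,a,u
def knobphi(c,box,sy):  # bar angle about axis from u (uphill) towards y(stage), deg, mod 180
    x,y,a,u=frame(sy);_,_,_,p=blob(c,"red",box)
    vx,vy,x0,y0=cv2.fitLine(p,cv2.DIST_L2,0,.01,.01).ravel()
    d1=ray(c,(x0-8*vx,y0-8*vy))[1];d2=ray(c,(x0+8*vx,y0+8*vy))[1]
    d=np.cross(np.cross(d1,d2),a);d/=np.linalg.norm(d)
    return np.degrees(np.arctan2(d@y,d@u))%180
E
python3 - <<'E'
from h import *
a=read_camera("scene");b=read_camera("top")
# stage yaw: plate left edge on z=.044
for p,q in (((40,465),(150,25)),((412,555),(507,112)),((150,25),(507,112)),((40,465),(412,555))):
    P=[plane(b,(285+v[0]/5,140+v[1]/5),.044) for v in (p,q)];d=P[1]-P[0];print("edge",np.degrees(np.arctan2(d[1],d[0])),np.linalg.norm(d),P[0][:2].round(3))
ra=blob(a,"red",(230,195,35,24));rb=blob(b,"red",(312,212,30,28))
print(ra[:3],rb[:3]);print("knob",tri(a,ra[0],b,rb[0]))
for s in (-12,-14,-16): print(s,knobphi(b,(312,212,30,28),np.radians(s)),knobphi(a,(230,195,35,24),np.radians(s)))
print("handle top",plane(b,(285+418/5,140+399/5),.106),plane(a,(185+76/4,190+203/4),.106))
print("tip",tri(a,(185+347/4,190+372/4),b,(285+284/5,140+133/5)),plane(a,(185+347/4,190+372/4),.076),plane(b,(285+284/5,140+133/5),.076))
for n,t,s in (("y",(188,195),(394,306)),("w",(309,139),(318,412))):
    print(n,plane(b,(285+t[0]/5,140+t[1]/5),.060),plane(a,(185+s[0]/4,190+s[1]/4),.060))
for c,bx in ((a,(240,245,45,25)),(b,(315,185,35,16))):
    o=blob(c,"orange",bx);print("orange",o[:3],plane(c,o[0],.052))
E
```

```text
edge -13.595589431883226 0.24757787306681517 [ 0.498 -0.009]
edge -13.234147041480227 0.24610692695277794 [ 0.452 -0.204]
edge -103.58587221007807 0.19892835588928637 [ 0.739 -0.067]
edge -103.16417184431683 0.20048655710792812 [ 0.498 -0.009]
(array([246.65236052, 207.64377682]), np.int32(233), ((246.182373046875, 207.62942504882812), (12.690431594848633, 23.10309410095215), 49.398704528808594)) (array([324.82758621, 226.31609195]), np.int32(174), ((325.09735107421875, 226.53981018066406), (7.902055263519287, 26.34018325805664), 48.8140754699707))
knob (array([ 0.50771339, -0.08764388,  0.11295858]), np.float64(0.002417241550341153))Traceback (most recent call last):
  File "<stdin>", line 8, in <module>
  File "h.py", line 31, in knobphi
    x,y,a,u=frame(sy);_,_,_,p=blob(c,"red",box)
            ~~~~~^^^^
  File "h.py", line 28, in frame
    a=-np.sin(t)*x+np.cos(t)*[0,0,1];a=-np.sin(t)*x+np.cos(t)*np.array([0,0,1.]);u=np.cos(t)*x+np.sin(t)*np.array([0,0,1.])
                   ~~~~~~~~~^~~~~~~~
TypeError: can't multiply sequence by non-int of type 'numpy.float64'
```

```bash
sed -i 's/a=-np.sin(t)\*x+np.cos(t)\*\[0,0,1\];//' h.py
python3 - <<'E'
from h import *
a=read_camera("scene");b=read_camera("top")
for s in (-12,-13.4,-15): print(s,knobphi(b,(312,212,30,28),np.radians(s)),knobphi(a,(230,195,35,24),np.radians(s)))
print("handle top",plane(b,(285+418/5,140+399/5),.106),plane(a,(185+76/4,190+203/4),.106))
print("tip",tri(a,(185+347/4,190+372/4),b,(285+284/5,140+133/5)),plane(a,(185+347/4,190+372/4),.076),plane(b,(285+284/5,140+133/5),.076))
for n,t,s in (("y",(188,195),(394,306)),("w",(309,139),(318,412))):
    print(n,plane(b,(285+t[0]/5,140+t[1]/5),.060),plane(a,(185+s[0]/4,190+s[1]/4),.060))
for c,bx in ((a,(240,245,45,25)),(b,(315,185,35,16))):
    o=blob(c,"orange",bx);print("orange",o[:3],plane(c,o[0],.052))
E
```

```text
-12 148.33193816054725 151.84756090649552
-13.4 149.6109043803908 153.44419501379224
-15 151.06010592789033 155.22633856916715
handle top [ 0.52649036 -0.19705273  0.106     ] [ 0.53104128 -0.20054648  0.106     ]
tip (array([ 0.67040318, -0.13346389,  0.07942523]), np.float64(0.002530762548757174)) [ 0.66923434 -0.13123952  0.076     ] [ 0.67064958 -0.1349809   0.076     ]
y [ 0.64051888 -0.08571307  0.06      ] [ 0.64149878 -0.08552801  0.06      ]
w [ 0.6716446  -0.15023981  0.06      ] [ 0.67198651 -0.14963473  0.06      ]Traceback (most recent call last):
  File "<stdin>", line 9, in <module>
TypeError: 'NoneType' object is not subscriptable
```

```bash
python3 -m inch '[38,59,0,7,55,76,118,0,14,55,114,177,0,21,55,152,236,0,28,55,190,295,0,35,55,228,354,-5,42,55,265,413,-10,49,55,303,473,-18,56,55,303,473,-18,63,55,303,473,-18,70,55]' && python3 -m inch '[0,0,0,7,55,0,0,0,14,55,0,0,0,21,55,0,0,0,28,55,0,0,0,35,55,0,0,0,42,55,0,0,0,42,55,0,0,0,42,55]'
python3 - <<'E'
from h import *
a=read_camera("scene");b=read_camera("top")
A=cv2.resize(a["image"][120:340,150:350],None,fx=2.7,fy=2.7);B=cv2.resize(b["image"][120:270,260:420],None,fx=2.7,fy=2.7)
B=cv2.copyMakeBorder(B,0,A.shape[0]-B.shape[0],0,0,cv2.BORDER_CONSTANT);cv2.imwrite("pics/v2.png",np.hstack([A,B])[:600,:800] if A.shape[1]+B.shape[1]<=800 else cv2.resize(np.hstack([A,B]),(800,int(A.shape[0]*800/(A.shape[1]+B.shape[1])))))
s=robot.read_state();print(s["t"],s["tool_pos"],s["orientation"],s["q"],s["opening"])
E
```

```text
t: 1.23
tool_pos: [0.4341, -0.2104, 0.2093]
orientation: [2.208, 2.233, 0.0]
force: [-0.6, -0.4, -0.6]
opening: 0.0511
gripper_force: 0.0
t: 1.9
tool_pos: [0.4334, -0.2121, 0.209]
orientation: [1.275, 2.871, 0.0]
force: [-0.1, -0.4, -0.9]
opening: 0.0509
gripper_force: 0.0
2.0 [ 0.43334124 -0.21217112  0.20900665] [ 1.27531543e+00  2.87094013e+00 -1.37274538e-05] [-5.61630769e-01 -1.88245243e-01  1.81820812e+00  1.13619612e-05
  1.51149027e+00 -1.29636190e+00] 0.05108409941795567
```

View pics/v2.png

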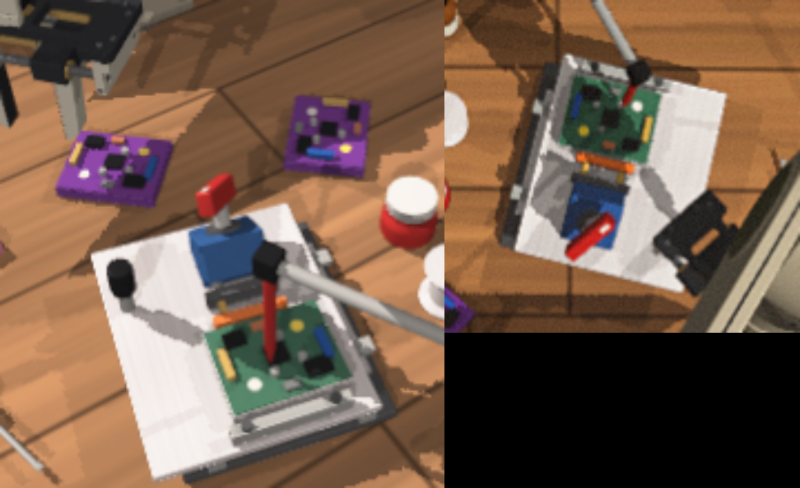

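The view shows the gripper hovering to the robot's right, clear of everything. The knob is undisturbed and still at the same angle.

```bash
python3 -m inch '[20,31,0,0,55,40,62,0,0,55,60,93,0,0,55,78,123,0,0,55,78,123,-20,0,55,78,123,-45,0,55,78,123,-65,0,55,78,123,-65,0,55]'
python3 - <<'E'
from h import *
a=read_camera("scene");b=read_camera("top")
A=cv2.resize(a["image"][140:300,170:330],None,fx=2.5,fy=2.5);B=cv2.resize(b["image"][120:280,260:420],None,fx=2.5,fy=2.5)
cv2.imwrite("pics/v3.png",np.hstack([A,B]))
E
```

```text
t: 2.67
tool_pos: [0.5085, -0.088, 0.1392]
orientation: [-1.269, -2.866, 0.002]
force: [-0.6, 0.1, -0.3]
opening: 0.051
gripper_force: 0.0
```

View pics/v3.png

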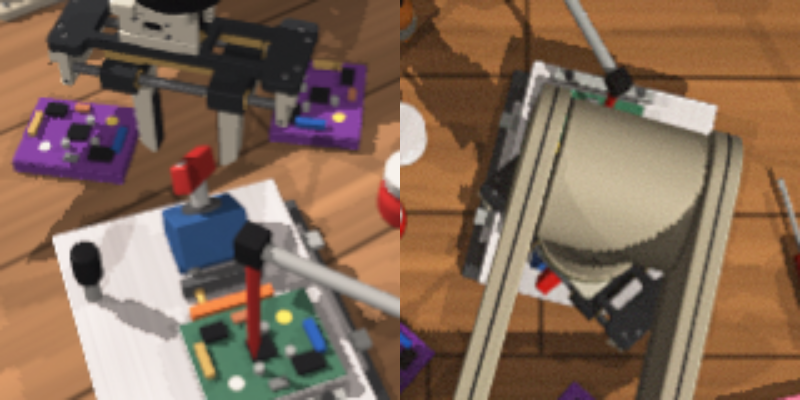

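The scene view shows the open fingers straddling the red bar, with the pad, board and pointer all visible. I'll descend and grip.

```bash
python3 -m inch '[0,0,-15,0,55,0,0,-30,0,55,0,0,-45,0,55,0,0,-45,0,55,0,0,-45,0,10,0,0,-45,0,10,0,0,-45,0,10,0,0,-45,0,10,0,0,-45,0,10,0,0,-45,0,10]' 40
python3 - <<'E'
from h import *
a=read_camera("scene");print(robot.read_state()["wrist_torque"],robot.read_state()["tool_pos"])
im=a["image"];hsv=cv2.cvtColor(im,cv2.COLOR_BGR2HSV)
for u in range(244,284,6): 
    col=hsv[252:270,u];i=np.argmax(col[:,1].astype(int)*(col[:,0]<20)*(col[:,0]>3)); print(u,252+i,col[i], col[:,0].tolist(), col[:,1].tolist())
E
```

```text
t: 3.6
tool_pos: [0.512, -0.0896, 0.1005]
orientation: [1.269, 2.872, -0.0]
force: [-4.0, -1.4, 8.3]
opening: 0.0224
gripper_force: 36.9
[0.16831974 0.16530301 0.26405293] [ 0.51201106 -0.08962759  0.10054428]
244 267 [  7  21 209] [0, 10, 15, 165, 30, 30, 0, 8, 9, 8, 10, 8, 8, 9, 8, 7, 13, 54] [7, 7, 11, 9, 5, 4, 4, 20, 20, 17, 13, 13, 13, 14, 19, 21, 18, 23]
250 265 [ 10 187 221] [20, 15, 15, 18, 19, 20, 24, 24, 20, 15, 12, 12, 11, 10, 11, 24, 72, 72] [8, 7, 26, 112, 142, 139, 124, 124, 139, 163, 177, 177, 180, 187, 174, 86, 91, 91]
256 264 [ 10 189 135] [0, 0, 165, 10, 0, 4, 9, 8, 12, 12, 12, 11, 10, 18, 69, 72, 72, 73] [9, 9, 9, 12, 14, 17, 36, 131, 176, 177, 177, 184, 189, 103, 79, 89, 82, 42]
262 262 [ 10 189 146] [15, 0, 8, 9, 7, 8, 11, 12, 12, 11, 10, 15, 47, 26, 16, 20, 58, 73] [9, 4, 13, 19, 21, 107, 170, 178, 177, 182, 189, 121, 62, 68, 96, 83, 55, 89]
268 260 [  8 192 189] [0, 1, 1, 3, 7, 8, 9, 8, 8, 7, 12, 10, 7, 7, 7, 6, 5, 10] [154, 134, 110, 117, 175, 188, 188, 190, 192, 175, 115, 119, 158, 157, 157, 163, 154, 102]
274 255 [  9 192 145] [2, 4, 8, 9, 8, 9, 9, 9, 20, 47, 47, 48, 47, 44, 42, 43, 18, 6] [59, 75, 148, 192, 191, 190, 190, 168, 83, 52, 52, 52, 52, 54, 50, 52, 41, 41]
280 257 [ 11  50 113] [7, 10, 6, 7, 7, 11, 33, 72, 75, 73, 73, 73, 73, 65, 44, 41, 68, 73] [19, 19, 21, 19, 27, 50, 31, 90, 94, 93, 93, 93, 89, 75, 89, 93, 82, 92]
```

```bash
cat > m.py <<'E'
from h import *
import sys,pickle
def soft(c,box,kind):
    x,y,w,h=box;I=c["image"][y:y+h,x:x+w];H,S,V=[v.astype(float) for v in cv2.split(cv2.cvtColor(I,cv2.COLOR_BGR2HSV))]
    wgt=np.clip((S-100)/60,0,1)*((H>4)&(H<16))*(V>90) if kind=="o" else np.clip((90-V)/50,0,1)
    yy,xx=np.mgrid[y:y+h,x:x+w];return np.array([(wgt*xx).sum(),(wgt*yy).sum()])/wgt.sum(),wgt.sum()
def meas(c,obox=(242,246,26,26),hbox=(194,232,22,22)):
    X=frame(np.radians(-13.4));o,no=soft(c,obox,"o");k,nk=soft(c,hbox,"b")
    P=plane(c,o,.054);H=plane(c,k,.089);d=P-H
    return [round(float(v)*1000,2) for v in (d@X[0],d@X[1],H@X[0],H@X[1])]+[round(no),round(nk)]
if __name__=="__main__":
    a=read_camera("scene");cv2.imwrite(f"pics/log_{sys.argv[1]}.png",a["image"]);s=robot.read_state()
    print("pad-handle dx,dy; handle x,y mm:",meas(a),"tau",s["wrist_torque"].round(2),"q6",s["q"][5].round(2))
E
python3 m.py 0; python3 -m inch '[0,0,0,-5,10,0,0,0,-10,10,0,0,0,-15,10,0,0,0,-20,10,0,0,0,-25,10,0,0,0,-30,10,0,0,0,-30,10]'; python3 m.py 1; python3 -m inch '[0,0,0,-5,10,0,0,0,-10,10,0,0,0,-15,10,0,0,0,-20,10,0,0,0,-26,10,0,0,0,-26,10]'; python3 m.py 2
```

```text
pad-handle dx,dy; handle x,y mm: [51.8, 93.99, 560.36, -73.13, 138, 166] tau [0.17 0.14 0.21] q6 -1.01
t: 4.28
tool_pos: [0.5126, -0.0901, 0.101]
orientation: [1.974, 2.439, 0.001]
force: [-4.4, -3.1, 8.7]
opening: 0.0258
gripper_force: 45.9
pad-handle dx,dy; handle x,y mm: [52.11, 92.84, 560.65, -70.58, 115, 167] tau [-0.22 -0.36  0.51] q6 -0.49
t: 4.83
tool_pos: [0.512, -0.0902, 0.1007]
orientation: [2.474, 1.931, 0.0]
force: [-5.3, -3.2, 7.8]
opening: 0.0267
gripper_force: 41.4
pad-handle dx,dy; handle x,y mm: [53.96, 90.8, 562.38, -68.51, 93, 166] tau [-0.73  0.07  0.04] q6 -0.03
```

Run:
```python
import cv2,numpy as np
r=[cv2.resize(cv2.imread(f"pics/log_{i}.png")[170:310,180:310],None,fx=3,fy=3,interpolation=cv2.INTER_CUBIC) for i in (0,2)]
cv2.imwrite("pics/v4.png",np.hstack(r))
```

```text
(no output)
```

View pics/v4.png

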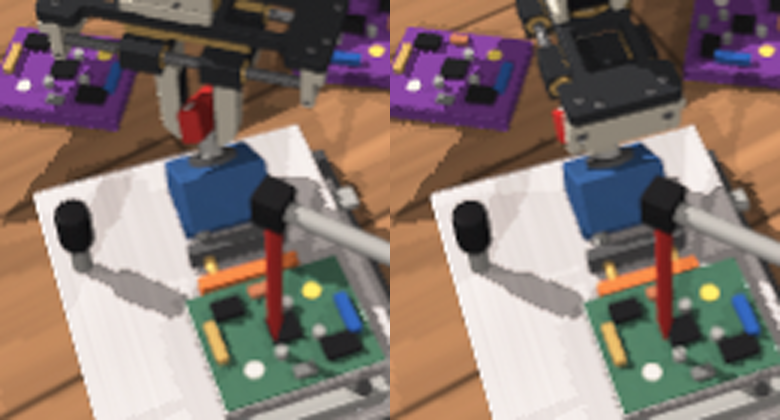

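The two frames show the knob turning with the gripper and the pad now against the board. The board covers the front of the pad, so I'll track the pad's back edge instead.

```bash
cat >> h.py <<'E'
def backedge(c,cols=range(250,268),r0=244,r1=274):
    X=frame(np.radians(-13.4));v=[]
    H,S,V=[k.astype(float) for k in cv2.split(cv2.cvtColor(c["image"],cv2.COLOR_BGR2HSV))]
    for u in cols:
        w=np.clip((S[:,u]-20)/155,0,1)*((H[:,u]<15))
        w[:r0]=0;w[r1:]=0
        g=np.where(w>.5)[0]
        if len(g)<2: continue
        i=g[0];f=(w[i]-.5)/max(w[i]-w[i-1],1e-6) if w[i]>w[i-1] else 0
        if not(H[i-1,u]>15 and S[i-1,u]>80): P=plane(c,(u,i-min(f,1)),.0595);v.append((P@X[0]*1000,u))
    v=np.array(v);return v
E
cat > m.py <<'E'
from h import *
import sys
def hx(c,box=(190,226,30,30)):
    X=frame(np.radians(-13.4));x,y,w,h=box;V=cv2.cvtColor(c["image"],cv2.COLOR_BGR2HSV)[y:y+h,x:x+w,2].astype(float)
    g=np.clip((90-V)/50,0,1);yy,xx=np.mgrid[y:y+h,x:x+w];P=plane(c,((g*xx).sum()/g.sum(),(g*yy).sum()/g.sum()),.089)*1000
    return P@X[0],P@X[1]
def rep(im,c):
    c=dict(c,image=im);v=backedge(c);h=hx(c);return "pad_rel %.2f sd %.2f n %d handle %.2f %.2f"%(np.median(v[:,0])-h[0],v[:,0].std(),len(v),*h)
if __name__=="__main__":
    a=read_camera("scene")
    if sys.argv[1]=="old":
        for i in sys.argv[2:]: print(i,rep(cv2.imread(f"pics/log_{i}.png"),a))
    else:
        cv2.imwrite(f"pics/log_{sys.argv[1]}.png",a["image"]);s=robot.read_state();print(rep(a["image"],a),"tau",s["wrist_torque"].round(2),"q6",s["q"][5].round(2))
E
python3 m.py old 0 1 2; python3 -m inch '[0,0,0,-5,10,0,0,0,-10,10,0,0,0,-15,10,0,0,0,-20,10,0,0,0,-25,10,0,0,0,-30,10,0,0,0,-30,10]'; python3 m.py 3;python3 -m inch '[0,0,0,-5,10,0,0,0,-10,10,0,0,0,-15,10,0,0,0,-20,10,0,0,0,-25,10,0,0,0,-30,10,0,0,0,-30,10]'; python3 m.py 4
```

```text
0 pad_rel 47.87 sd 0.65 n 16 handle 558.79 -72.24
1 pad_rel 49.27 sd 0.33 n 15 handle 558.76 -69.82
2 pad_rel 52.61 sd 0.21 n 14 handle 560.12 -67.76
t: 5.52
tool_pos: [0.5101, -0.0894, 0.0985]
orientation: [-2.891, -1.227, 0.004]
force: [-5.3, -1.7, -1.2]
opening: 0.0243
gripper_force: 40.4
pad_rel 57.24 sd 0.44 n 13 handle 562.55 -67.13 tau [-0.71  0.47  0.04] q6 0.49
t: 6.15
tool_pos: [0.5095, -0.0876, 0.0973]
orientation: [-3.108, -0.438, 0.006]
force: [-2.8, 6.3, -6.4]
opening: 0.0204
gripper_force: 39.8
pad_rel 61.44 sd 0.41 n 12 handle 564.53 -68.53 tau [ 0.59  0.28 -0.09] q6 1.02
```

```bash
python3 -m inch '[0,0,0,-5,10,0,0,0,-10,10,0,0,0,-15,10,0,0,0,-20,10,0,0,0,-20,10,0,0,0,-20,10]'; python3 m.py 5;python3 -m inch '[0,0,0,-5,10,0,0,0,-10,10,0,0,0,-15,10,0,0,0,-20,10,0,0,0,-20,10,0,0,0,-20,10]'; python3 m.py 6
python3 - <<'E'
from h import *
c=read_camera("scene")
for i in (0,2,4,5,6):
    c["image"]=cv2.imread(f"pics/log_{i}.png");v=backedge(c)
    H,S,V=cv2.split(cv2.cvtColor(c["image"],cv2.COLOR_BGR2HSV));print(i,v[:,0].round(1).tolist(),v[:,1].astype(int).tolist())
    for u in (256,262): print(S[248:270,u].tolist(),H[248:270,u].tolist())
E
```

```text
t: 6.7
tool_pos: [0.5094, -0.0877, 0.0973]
orientation: [-3.138, 0.101, 0.007]
force: [-3.2, 5.9, -6.2]
opening: 0.0168
gripper_force: 40.1
pad_rel 62.39 sd 0.12 n 14 handle 564.71 -71.14 tau [ 0.48  0.51 -0.23] q6 1.36
t: 7.25
tool_pos: [0.5096, -0.0872, 0.0974]
orientation: [-3.073, 0.643, 0.007]
force: [-1.9, 5.2, -5.9]
opening: 0.0168
gripper_force: 41.0
pad_rel 63.18 sd 0.71 n 16 handle 564.26 -73.06 tau [1.74 0.09 0.67] q6 1.71
0 [609.2, 606.1, 606.7, 606.6, 606.7, 606.6, 606.7, 606.9, 606.8, 606.7, 606.6, 606.6, 606.6, 606.6, 606.8, 607.0] [250, 253, 254, 255, 256, 257, 258, 259, 260, 261, 262, 263, 264, 265, 266, 267]
[12, 8, 7, 6, 9, 5, 9, 12, 14, 17, 39, 131, 176, 178, 177, 184, 191, 100, 79, 89, 83, 43] [170, 15, 15, 0, 0, 0, 0, 10, 6, 4, 8, 8, 12, 12, 12, 11, 10, 19, 69, 72, 72, 73]
[4, 8, 9, 9, 9, 4, 13, 21, 21, 109, 171, 178, 177, 182, 189, 121, 59, 68, 97, 83, 57, 93] [0, 0, 0, 15, 0, 0, 0, 8, 10, 8, 11, 12, 12, 11, 10, 16, 48, 26, 16, 20, 58, 73]
2 [612.7, 612.7, 612.0, 612.6, 612.7, 612.8, 612.8, 612.9, 612.8, 612.9, 612.8, 612.8, 612.7, 612.6] [250, 251, 256, 257, 2
[... 1222 characters left out ...]
12, 12]
[34, 20, 18, 18, 19, 17, 19, 10, 10, 10, 8, 13, 9, 9, 9, 15, 19, 18, 117, 175, 178, 177] [112, 5, 6, 7, 8, 4, 8, 0, 8, 8, 10, 10, 0, 165, 15, 0, 9, 8, 8, 11, 12, 12]
6 [627.6, 629.0, 629.6, 626.7, 627.2, 627.2, 627.2, 627.5, 627.5, 627.2, 627.4, 627.6, 627.4, 627.0, 627.4, 627.5] [250, 252, 253, 255, 256, 257, 258, 259, 260, 261, 262, 263, 264, 265, 266, 267]
[156, 104, 22, 18, 19, 19, 19, 19, 17, 10, 7, 7, 8, 7, 9, 9, 9, 12, 18, 42, 146, 176] [108, 109, 114, 6, 6, 7, 8, 8, 4, 0, 0, 0, 10, 15, 0, 165, 0, 10, 5, 8, 9, 12]
[38, 18, 18, 19, 17, 19, 17, 12, 10, 8, 8, 9, 9, 9, 9, 9, 16, 21, 113, 171, 177, 177] [114, 6, 6, 6, 9, 11, 9, 0, 0, 10, 10, 10, 0, 0, 15, 15, 12, 10, 8, 11, 12, 12]
```

```bash
python3 -m inch '[0,0,0,0,55,0,0,0,0,55,0,0,0,0,55,0,0,20,0,55,0,0,45,0,55,0,0,70,0,55,-35,-35,80,0,55,-70,-70,80,0,55,-105,-105,80,0,55,-120,-130,80,0,55]'; python3 -m inch '[-25,-40,0,0,55,-25,-40,0,0,55]'
cat > look.py <<'E'
import sys
from m import *
a=read_camera("scene");b=read_camera("top");n=sys.argv[1]
cv2.imwrite(f"pics/log_{n}.png",a["image"]);cv2.imwrite(f"pics/top_{n}.png",b["image"])
print(rep(a["image"],a))
sy=np.radians(-13.4)
ra=blob(a,"red",(225,180,45,38));rb=blob(b,"red",(305,205,40,40))
print(ra[:3],rb[:3],tri(a,ra[0],b,rb[0]));print("phi top",knobphi(b,(305,205,40,40),sy),"scene",knobphi(a,(225,180,45,38),sy))
A=cv2.resize(a["image"][170:330,185:325],None,fx=3.5,fy=3.5,interpolation=cv2.INTER_CUBIC)[:560,:400]
B=cv2.resize(b["image"][140:252,290:370],None,fx=5,fy=5,interpolation=cv2.INTER_CUBIC);print(A.shape,B.shape)
cv2.imwrite(f"pics/look_{n}.png",np.hstack([A,B]))
E
python3 look.py 7
```

```text
t: 8.18
tool_pos: [0.3973, -0.211, 0.1801]
orientation: [3.074, -0.642, 0.003]
force: [0.9, -0.1, 0.6]
opening: 0.051
gripper_force: 0.0
t: 8.35
tool_pos: [0.3703, -0.2551, 0.18]
orientation: [3.07, -0.651, 0.002]
force: [-0.7, 0.2, 0.6]
opening: 0.0509
gripper_force: 0.0
pad_rel 62.79 sd 0.49 n 16 handle 565.57 -73.10
(array([247.97794118, 210.38235294]), np.int32(136), ((247.75, 210.25001525878906), (16.76007080078125, 9.486832618713379), 71.56504821777344)) (array([326.91139241, 221.13924051]), np.int32(158), ((326.7372131347656, 222.22262573242188), (7.005732536315918, 25.887033462524414), 19.98310661315918)) (array([ 0.52014356, -0.09196487,  0.11880139]), np.float64(0.0015438232562021094))
phi top 174.92470043598559 scene 174.6780129618652
(560, 400, 3) (560, 400, 3)
```

View pics/look_7.png

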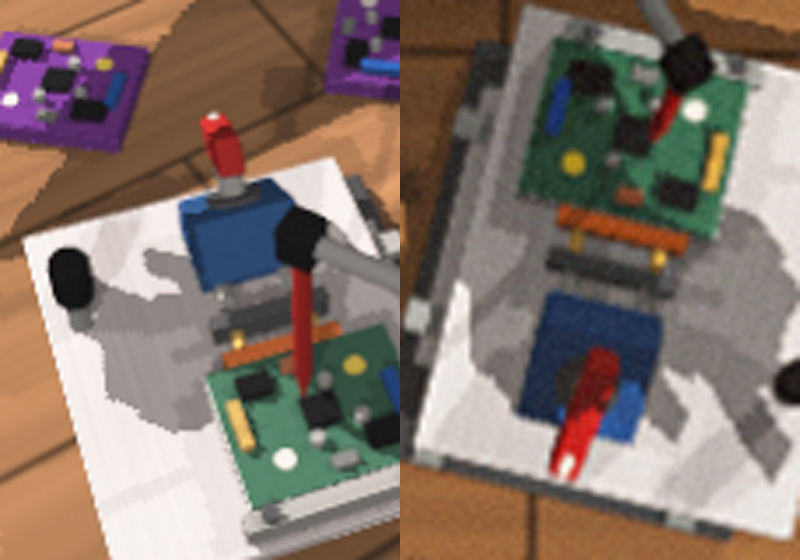

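Left, scene view: the knob has been released, the pad touches the board and both pins are still visible. Right, top view: the stripe is now at the near end, about (565,465) in the crop. The gap from jaw (612,272) to pad (622,230) is still about 42 crop px, unchanged, so the board isn't nipped yet or only just. I'll measure that gap properly.

```bash
cat > gap.py <<'E'
from m import *
X,Y=frame(np.radians(-13.4))[:2]
def prof(c,im,P0,ys=np.linspace(-.03,.03,61),z=.056,xs=np.linspace(-.06,.03,361)):
    G=P0[None,None]+xs[:,None,None]*X+ys[None,:,None]*Y;G=G.reshape(-1,3).copy();G[:,2]=z
    T=c["extrinsics"];uv=cv2.projectPoints(G,cv2.Rodrigues(T[:3,:3])[0],T[:3,3],c["K"],np.array(c["D"],float))[0].reshape(len(xs),len(ys),2).astype(np.float32)
    return xs,cv2.remap(im,uv[...,0],uv[...,1],cv2.INTER_LINEAR)
def gap(c,im,box,ys):
    ow=soft(c,im,box);P0=plane(c,ow,.056);xs,I=prof(c,im,P0,ys)
    hsv=cv2.cvtColor(I,cv2.COLOR_BGR2HSV).astype(float);o=(np.clip((hsv[...,1]-100)/60,0,1)*((hsv[...,0]>4)&(hsv[...,0]<14))).mean(1)
    return P0,xs,o,hsv
def soft(c,im,box):
    x,y,w,h=box;H,S,V=[v.astype(float) for v in cv2.split(cv2.cvtColor(im[y:y+h,x:x+w],cv2.COLOR_BGR2HSV))]
    g=np.clip((S-150)/40,0,1)*((H>4)&(H<14))*(V>90);yy,xx=np.mgrid[y:y+h,x:x+w];return (g*xx).sum()/g.sum(),(g*yy).sum()/g.sum()
E
python3 - <<'E'
from gap import *
a=read_camera("scene");b=read_camera("top")
for nm,c,f,box,ys in (("t0",b,"top0",(317,185,32,18),np.linspace(-.012,.012,25)),("t7",b,"top_7",(317,178,32,18),np.linspace(-.012,.012,25)),("s0",a,"log_0",(240,250,30,25),np.linspace(-.006,.012,19)),("s7",a,"log_7",(240,250,30,25),np.linspace(-.006,.012,19))):
    P0,xs,o,h=gap(c,cv2.imread(f"pics/{f}.png"),box,ys)
    print(nm,(P0*1000).round(1),"\n o",(o[::8]*100).astype(int).tolist(),"\n V",np.median(h[...,2],1)[::8].astype(int).tolist(),"\n S",np.median(h[...,1],1)[::8].astype(int).tolist())
E
```

```text
t0 [ 604.6 -111.5   56. ] 
 o [0, 0, 0, 0, 0, 0, 0, 0, 0, 0, 0, 0, 0, 0, 0, 0, 0, 0, 0, 0, 0, 0, 0, 0, 0, 0, 25, 100, 100, 100, 100, 100, 100, 30, 0, 0, 0, 0, 0, 42, 49, 51, 39, 0, 0, 0] 
 V [66, 70, 69, 69, 70, 77, 84, 89, 86, 84, 84, 82, 84, 83, 73, 60, 52, 54, 58, 69, 91, 107, 112, 111, 109, 117, 150, 189, 233, 245, 241, 215, 145, 101, 71, 65, 60, 56, 62, 80, 92, 104, 86, 65, 63, 64] 
 S [93, 118, 141, 133, 135, 139, 143, 144, 144, 140, 141, 143, 144, 143, 120, 61, 10, 20, 17, 17, 18, 22, 20, 16, 11, 34, 116, 186, 213, 215, 215, 214, 189, 115, 32, 60, 85, 77, 86, 127, 141, 147, 122, 91, 84, 104]
t7 [ 624.8 -116.4   56. ] 
 o [0, 0, 0, 0, 0, 0, 0, 0, 0, 0, 0, 0, 0, 0, 0, 0, 0, 0, 0, 0, 0, 0, 0, 0, 0, 0, 0, 98, 100, 100, 100, 100, 100, 6, 0, 0, 0, 31, 49, 48, 39, 3, 0, 0, 0, 0] 
 V [74, 80, 84, 83, 81, 82, 83, 82, 81, 86, 88, 100, 103, 97, 82, 57, 46, 48, 50, 52, 60, 84, 104, 110, 111, 102, 91, 106, 137, 156, 162, 155, 128, 84, 61, 56, 52, 71, 86, 99, 97, 88, 67, 72, 87, 96] 
 S [139, 147, 147, 147, 145, 143, 146, 154, 143, 79, 13, 18, 24, 22, 21, 26, 22, 16, 16, 14, 19, 21, 16, 16,
[... 586 characters left out ...]
8, 9, 9, 9, 9, 11, 15, 19, 50, 115, 164, 177, 178, 179, 185, 179, 123, 60, 88, 91, 93, 88, 89, 88, 66, 85, 91, 92, 92]
s7 [ 618.7 -129.9   56. ] 
 o [0, 0, 0, 0, 0, 0, 0, 0, 0, 0, 0, 0, 0, 0, 0, 0, 0, 0, 0, 0, 0, 0, 0, 0, 0, 0, 0, 8, 99, 100, 100, 100, 100, 0, 0, 3, 12, 13, 16, 14, 1, 0, 0, 0, 0, 0] 
 V [112, 113, 111, 105, 94, 93, 103, 110, 117, 117, 114, 110, 110, 104, 88, 71, 65, 65, 66, 64, 60, 59, 59, 61, 74, 95, 119, 144, 171, 175, 176, 174, 151, 92, 76, 78, 79, 84, 95, 96, 87, 78, 89, 91, 99, 104] 
 S [155, 155, 154, 152, 130, 68, 13, 16, 18, 18, 18, 19, 18, 18, 14, 11, 8, 8, 8, 8, 9, 9, 9, 9, 14, 18, 40, 98, 167, 188, 187, 186, 169, 96, 74, 85, 82, 79, 78, 87, 68, 64, 85, 82, 83, 90]
```

```bash
python3 -m inch '[0,0,0,7,50,0,0,0,14,50,0,0,0,21,50,0,0,0,28,50,0,0,0,35,50,0,0,0,42,50,0,0,0,49,50,0,0,0,56,50,0,0,0,63,50,0,0,0,70,50]' >/dev/null; python3 -m inch '[10,12,0,7,50,20,24,0,14,50,30,36,0,21,50,40,48,0,28,50,50,60,0,35,50,60,72,0,42,50,70,84,0,49,50,80,96,0,56,50,90,108,0,63,50,100,120,0,70,50]' > /dev/null; python3 -m inch '[10,10,0,7,50,20,20,0,14,50,30,30,0,21,50,40,42,0,28,50,43,46,0,35,50,43,46,0,42,50,43,46,0,44,50,43,46,0,44,50]'
python3 - <<'E'
from h import *
s=robot.read_state();r=s["orientation"];print(s["tool_pos"],2*np.degrees(np.arctan2(r[1],r[0]))-90,s["q"][5])
E
```

```text
t: 10.88
tool_pos: [0.5168, -0.0817, 0.1788]
orientation: [-0.529, -3.096, -0.001]
force: [0.7, 0.2, 0.9]
opening: 0.0468
gripper_force: 0.0
[ 0.5168392  -0.08172174  0.1787616 ] -289.38245044327914 -1.487626900870225
```

```bash
python3 -m inch '[-4,-7,-20,0,50,-4,-7,-40,0,50,-4,-7,-60,0,50,-4,-7,-79,0,50,-4,-7,-79,0,50,-4,-7,-79,0,10,-4,-7,-79,0,10,-4,-7,-79,0,10,-4,-7,-79,0,10,-4,-7,-79,0,10]' 40; python3 m.py 8; python3 -m inch '[0,0,0,-5,10,0,0,0,-10,10,0,0,0,-15,10,0,0,0,-20,10,0,0,0,-25,10,0,0,0,-25,10,0,0,0,-25,10]';python3 m.py 9;python3 -m inch '[0,0,0,-5,10,0,0,0,-10,10,0,0,0,-15,10,0,0,0,-20,10,0,0,0,-25,10,0,0,0,-25,10,0,0,0,-25,10]';python3 m.py 10
```

```text
t: 11.72
tool_pos: [0.5135, -0.0907, 0.1013]
orientation: [0.536, 3.093, 0.001]
force: [3.0, 5.5, 1.5]
opening: 0.0179
gripper_force: 2.7
pad_rel 63.48 sd 0.62 n 17 handle 564.03 -74.03 tau [ 0.9  -0.62  0.15] q6 -1.5
t: 12.35
tool_pos: [0.5133, -0.0902, 0.1018]
orientation: [1.193, 2.904, 0.003]
force: [-3.7, 6.8, 9.8]
opening: 0.0196
gripper_force: 41.7
pad_rel 63.64 sd 0.30 n 14 handle 563.91 -75.58 tau [ 1.63 -0.12  0.64] q6 -1.07
t: 12.98
tool_pos: [0.5144, -0.0905, 0.1032]
orientation: [1.792, 2.576, 0.005]
force: [-2.9, 5.2, 15.9]
opening: 0.023
gripper_force: 42.9
pad_rel 64.88 sd 0.59 n 16 handle 563.45 -78.91 tau [ 1.3  -0.14  0.48] q6 -0.63
```

```bash
python3 -m inch '[0,0,0,0,55,0,0,0,0,55,0,0,0,0,55,0,0,20,0,55,0,0,45,0,55,0,0,70,0,55,-35,-35,80,0,55,-70,-70,80,0,55,-105,-105,80,0,55,-140,-150,80,0,55]' >/dev/null; python3 -m inch '[-20,-20,0,0,55,-20,-20,0,0,55]'
python3 look.py 11
cat > gg.py <<'E'
from gap import *
import sys
a=read_camera("scene");b=read_camera("top")
def cross(xs,v,lev,lo,hi):
    for i in range(lo,hi):
        if v[i]<lev<=v[i+1]: return 1000*(xs[i]+(lev-v[i])/(v[i+1]-v[i])*(xs[i+1]-xs[i]))
def jg(c,im,box,ys):
    P0,xs,o,h=gap(c,im,box,ys);V=np.median(h[...,2],1);S=np.median(h[...,1],1)
    pk=S[240:265].max();e=cross(xs,S,(pk+16)/2,185,245)
    i0=np.argmin(V[110:200])+110;vmin=V[i0];vm=V[i0:int((e/1000+.06)*4000)-6].max();j=cross(xs,V,(vmin+vm)/2,i0,225)
    k=None
    for i in range(i0,20,-1):
        if S[i]<75<=S[i-1]: k=xs[i]*1000;break
    return "gap %.2f  jaw-block %s pad-block %s vm %d vmin %d"%(e-j,None if k is None else round(j-k,2),None if k is None else round(e-k,2),vm,vmin),P0.round(4)
for f in sys.argv[1:]:
    im=cv2.imread(f"pics/{f}.png")
    print(f,jg(a,im,(240,248,30,28),np.linspace(-.006,.012,19)) if "log" in f else jg(b,im,(315,176,34,27),np.linspace(-.012,.012,25)))
E
python3 gg.py top0 top_7 top_11 log_0 log_2 log_3 log_4 log_5 log_6 log_7 log_9 log_10 log_11
```

```text
t: 14.03
tool_pos: [0.3742, -0.2341, 0.1796]
orientation: [-1.8, -2.574, 0.004]
force: [0.1, 0.0, 0.4]
opening: 0.0511
gripper_force: 0.0
pad_rel 64.95 sd 0.51 n 15 handle 564.24 -79.11
(array([245.70539419, 211.12448133]), np.int32(241), ((244.78302001953125, 211.49057006835938), (12.362448692321777, 23.76337432861328), 74.05460357666016)) (array([330.15706806, 221.79581152]), np.int32(191), ((329.1999816894531, 222.40005493164062), (8.049844741821289, 26.832813262939453), 63.43495178222656)) (array([ 0.51920726, -0.09855011,  0.11958325]), np.float64(0.001541844712013959))
phi top 134.14478570761307 scene 109.80798472718568
(560, 400, 3) (560, 400, 3)
top0 ('gap 12.60  jaw-block 9.67 pad-block 22.27 vm 120 vmin 52', array([ 0.6049, -0.1115,  0.056 ]))
top_7 ('gap 11.09  jaw-block 23.31 pad-block 34.4 vm 111 vmin 45', array([ 0.6248, -0.1164,  0.056 ]))
top_11 ('gap 7.35  jaw-block 26.66 pad-block 34.01 vm 106 vmin 45', array([ 0.6245, -0.1217,  0.056 ]))
log_0 ('gap 5.67  jaw-block 26.69 pad-block 32.36 vm 123 vmin 56', array([ 0.6009, -0.1212,  0.056 ]))
log_2 ('gap 5.50  jaw-bloc
[... 196 characters left out ...]
jaw-block 37.06 pad-block 43.05 vm 125 vmin 56', array([ 0.6176, -0.1264,  0.056 ]))
log_5 ('gap 4.67  jaw-block 38.56 pad-block 43.23 vm 117 vmin 56', array([ 0.6185, -0.1284,  0.056 ]))
log_6 ('gap 3.78  jaw-block 39.08 pad-block 42.86 vm 110 vmin 56', array([ 0.6186, -0.1297,  0.056 ]))
log_7 ('gap 4.64  jaw-block 39.67 pad-block 44.3 vm 122 vmin 58', array([ 0.6188, -0.1299,  0.056 ]))
log_9 ('gap 3.20  jaw-block 39.58 pad-block 42.78 vm 94 vmin 56', array([ 0.6185, -0.1308,  0.056 ]))
log_10 ('gap 2.33  jaw-block 40.25 pad-block 42.58 vm 64 vmin 54', array([ 0.6189, -0.1335,  0.056 ]))
log_11 ('gap 2.60  jaw-block 40.88 pad-block 43.47 vm 73 vmin 57', array([ 0.6195, -0.1321,  0.056 ]))
```

```bash
python3 -m inch '[0,0,0,0,50,35,36,0,0,50,70,72,0,0,50,105,108,0,0,50,140,143,0,0,50,140,143,0,0,50,140,143,-10,0,50,140,143,-20,0,50,140,143,-20,0,50]'
```

```text
t: 14.98
tool_pos: [0.5162, -0.0865, 0.1567]
orientation: [-1.789, -2.577, 0.003]
force: [0.2, 0.3, -0.3]
opening: 0.0464
gripper_force: 0.0
```

```bash
python3 -m inch '[-2,-4,-20,0,50,-2,-4,-40,0,50,-2,-4,-55,0,50,-2,-4,-55,0,50,-2,-4,-55,0,10,-2,-4,-55,0,10,-2,-4,-55,0,10,-2,-4,-55,0,10,-2,-4,-55,0,10]' 40; python3 -m inch '[0,0,0,-5,10,0,0,0,-10,10,0,0,0,-15,10,0,0,0,-20,10,0,0,0,-26,10,0,0,0,-26,10,0,0,0,-26,10]';  python3 -m inch '[0,0,0,0,55,0,0,0,0,55,0,0,0,0,55,0,0,20,0,55,0,0,45,0,55,0,0,70,0,55,-35,-35,80,0,55,-70,-70,80,0,55,-105,-105,80,0,55,-140,-150,80,0,55]' >/dev/null; python3 -m inch '[-20,-20,0,0,55,-20,-20,0,0,55,-20,-20,0,0,55]'
python3 look.py 12; python3 gg.py top_11 top_12 log_12
```

```text
t: 15.73
tool_pos: [0.516, -0.0925, 0.1062]
orientation: [1.794, 2.578, -0.001]
force: [-4.8, -3.5, 7.2]
opening: 0.023
gripper_force: 38.4
t: 16.32
tool_pos: [0.5182, -0.0911, 0.1075]
orientation: [2.326, 2.107, 0.007]
force: [0.6, 5.0, 7.6]
opening: 0.0244
gripper_force: 39.6
t: 17.4
tool_pos: [0.3801, -0.2325, 0.1847]
orientation: [-2.332, -2.105, -0.0]
force: [-0.4, 0.5, -0.9]
opening: 0.0514
gripper_force: 0.0
pad_rel 64.37 sd 0.64 n 16 handle 564.61 -79.28
(array([246.09433962, 211.38993711]), np.int32(318), ((245.25001525878906, 212.25001525878906), (12.016655921936035, 31.306549072265625), 71.56505584716797)) (array([329.82539683, 221.77248677]), np.int32(189), ((328.5, 222.0), (8.0, 25.0), 90.0)) (array([ 0.51940563, -0.09782459,  0.11849736]), np.float64(0.0015648708096203125))
phi top 99.17833924641522 scene 76.62121871519527
(560, 400, 3) (560, 400, 3)
top_11 ('gap 7.35  jaw-block 26.66 pad-block 34.01 vm 106 vmin 45', array([ 0.6245, -0.1217,  0.056 ]))
top_12 ('gap 5.94  jaw-block 28.54 pad-block 34.48 vm 95 vmin 44', array([ 0.6247, -0.1233,  0.056 ]))
log_12 ('gap 1.18  jaw-block 41.25 pad-block 42.43 vm 56 vmin 56', array([ 0.6191, -0.1326,  0.056 ]))
```

View pics/look_12.png

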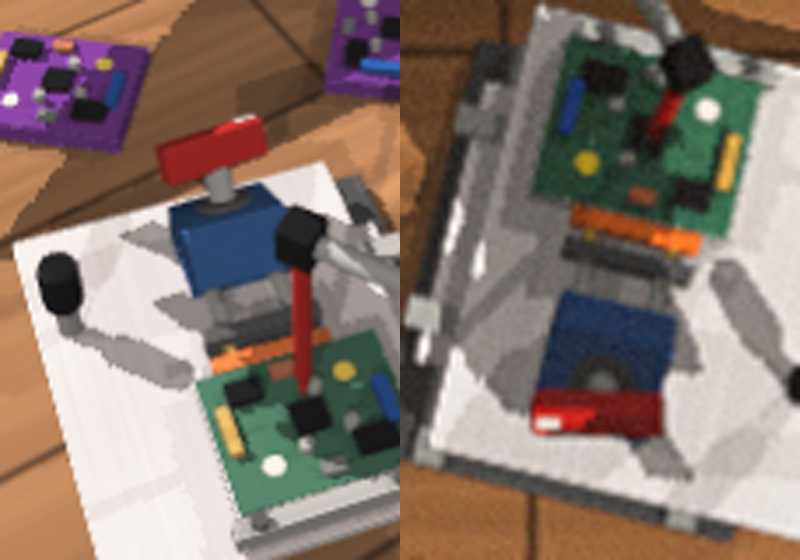

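Left, scene view: the bar now lies across the slope, and the gap between jaw and pad has become small. Right, top view: the stripe is at the left end (545,423), the board lies against the fence, and the pad at (635,230) is close to the jaw at (625,262). I'll refine the knob angle from the bar's edges.

```bash
cat > edge.py <<'E'
from h import *
def edges(c,im,box,vert):
    c=dict(c,image=im);x,y,a,u=frame(np.radians(-13.4));p=blob(c,"red",box)[3];out=[]
    k=1 if vert else 0   # group along columns (0) or rows(1)
    ks=np.unique(p[:,k]);ks=ks[3:-3]
    for f in (np.min,np.max):
        q=np.array([[t,f(p[p[:,k]==t,1-k])] for t in ks],np.float32);q=q[:,::-1] if vert else q
        vx,vy,x0,y0=cv2.fitLine(np.ascontiguousarray(q),cv2.DIST_HUBER,0,.01,.01).ravel()
        d=np.cross(np.cross(ray(c,(x0-9*vx,y0-9*vy))[1],ray(c,(x0+9*vx,y0+9*vy))[1]),a);out.append(round(float(np.degrees(np.arctan2(d@y,d@u))%180),1))
    return out
if __name__=="__main__":
    A=read_camera("scene");B=read_camera("top");R=lambda f:cv2.imread(f"pics/{f}.png")
    print("0",edges(A,R("scene0"),(225,190,45,28),0),edges(B,R("top0"),(305,205,40,40),0))
    print("7",edges(A,R("log_7"),(225,180,45,38),1),edges(B,R("top_7"),(305,205,40,40),1))
    for n in ("11","12"): print(n,edges(A,R("log_"+n),(225,180,45,38),0),edges(B,R("top_"+n),(305,205,40,40),0))
E
python3 edge.py
```

```text
0 [140.0, 138.6] [148.0, 145.9]
7 [171.8, 172.6] [175.9, 174.2]
11 [115.0, 55.5] [134.5, 130.1]
12 [92.0, 50.7] [105.4, 100.2]
```

Run:
```python
from gap import *
b=read_camera("top")
for f,hb in (("top0",(358,208,24,24)),("top_7",(358,203,24,24)),("top_11",(358,203,26,24)),("top_12",(358,203,26,24))):
    im=cv2.imread(f"pics/{f}.png");x,y,w,h=hb;V=im[y:y+h,x:x+w].max(2).astype(float);g=np.clip((55-V)/25,0,1)
    yy,xx=np.mgrid[y:y+h,x:x+w];uv=((g*xx).sum()/g.sum(),(g*yy).sum()/g.sum());Hh=plane(b,uv,.106)*1000
    P0=plane(b,soft(b,im,(315,176,34,27)),.0595)*1000;res=[]
    for ys in (np.linspace(-.026,-.006,21),np.linspace(-.012,.012,25),np.linspace(.006,.026,21)):
        xs,I=prof(b,im,P0/1000,ys,z=.0595);S=np.median(cv2.cvtColor(I,cv2.COLOR_BGR2HSV)[...,1].astype(float),1)
        pk=S[235:260].max();i=[i for i in range(185,250) if S[i]<(pk+16)/2<=S[i+1]][-1];res.append(xs[i]*1000+P0@X-Hh@X)
    print(f,g.sum().round(),(Hh@X).round(2),(Hh@Y).round(2),"orange centroid rel",((P0-Hh)@X).round(2),"edge rel",np.round(res,2))
```

```text
top0 47.0 558.23 -68.37 orange centroid rel 55.23 edge rel [46.73 46.98 46.23]
top_7 57.0 568.3 -69.83 orange centroid rel 65.62 edge rel [57.62 58.12 57.87]
top_11 49.0 569.27 -75.84 orange centroid rel 65.66 edge rel [57.66 58.16 57.41]
top_12 48.0 569.95 -76.2 orange centroid rel 65.49 edge rel [57.24 58.24 57.99]
```

```bash
python3 -m inch '[35,6,0,-4,80,70,12,0,-7,80,105,18,0,-7,80,154,25,0,-7,80,154,25,-20,-7,80,154,25,-45,-7,80,154,25,-45,-7,80,154,25,-45,-7,80]'
python3 - <<'E'
from h import *
a=read_camera("scene");b=read_camera("top")
A=cv2.resize(a["image"][140:300,170:330],None,fx=2.5,fy=2.5);B=cv2.resize(b["image"][120:280,260:420],None,fx=2.5,fy=2.5)
cv2.imwrite("pics/v5.png",np.hstack([A,B]))
# dots from clear pictures at current board place
def cen(im,box,f):
    x,y,w,h=box;g=f(cv2.cvtColor(im[y:y+h,x:x+w],cv2.COLOR_BGR2HSV).astype(float));yy,xx=np.mgrid[y:y+h,x:x+w];return (g*xx).sum()/g.sum(),(g*yy).sum()/g.sum()
ye=lambda h:np.clip((h[...,1]-130)/50,0,1)*(abs(h[...,0]-26)<5);wh=lambda h:np.clip((60-h[...,1])/30,0,1)*(h[...,2]>150)
la,tb=cv2.imread("pics/log_12.png"),cv2.imread("pics/top_12.png")
X,Y=frame(np.radians(-13.4))[:2]
tips={"s":(271.75,283.),"t":(341.8,166.6)}
for n,c,im,yb,wb in (("s",a,la,(276,268,14,16),(256,296,14,14)),("t",b,tb,(322,167,12,12),(347,156,10,11))):
    y=plane(c,cen(im,yb,ye),.06)*1000;w=plane(c,cen(im,wb,wh),.06)*1000;t=plane(c,tips[n],.076)*1000
    print(n,cen(im,yb,ye),cen(im,wb,wh),"Y",y.round(1),"W",w.round(1),"tip",t.round(1),"tip-Y",(t-y).round(1)[:2],"Y-W",(y-w).round(1)[:2])
E
```

```text
t: 18.42
tool_pos: [0.5339, -0.2051, 0.1378]
orientation: [-2.448, -1.961, 0.003]
force: [0.2, -0.2, 0.4]
opening: 0.0744
gripper_force: 0.0
s (np.float64(282.7852564102564), np.float64(275.5304487179487)) (np.float64(262.9478260869565), np.float64(302.6026086956522)) Y [658.4 -98.6  60. ] W [ 687.9 -163.1   60. ] tip [ 669.2 -131.2   76. ] tip-Y [ 10.8 -32.7] Y-W [-29.5  64.5]
t (np.float64(326.9896551724138), np.float64(172.14597701149427)) (np.float64(351.0317195325542), np.float64(161.63272120200332)) Y [659.3 -97.4  60. ] W [ 688.7 -161.8   60. ] tip [ 670.6 -135.    76. ] tip-Y [ 11.4 -37.5] Y-W [-29.4  64.3]
```

View pics/v5.png

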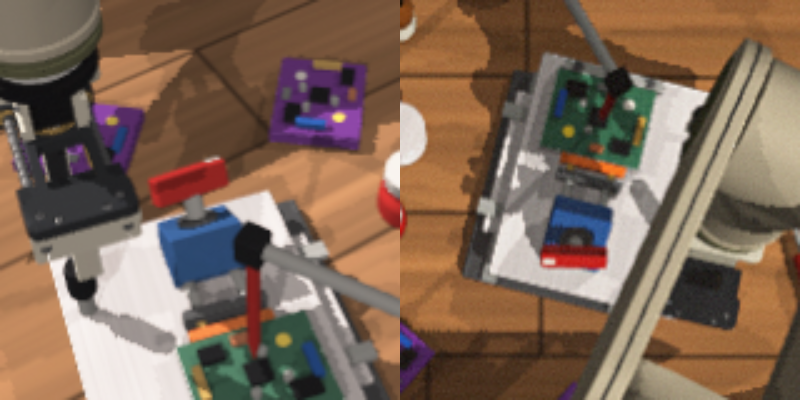

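Left, scene view: the open fingers are above the black handle (crop ~(80,280)). Right, top view: the arm covers the handle and the board is clear. I'll descend, grip, and refine the tip position from the red mask.

```bash
python3 -m inch '[0,0,-20,0,80,0,0,-40,0,80,0,0,-68,0,80,0,0,-68,0,80,0,0,-68,0,10,0,0,-68,0,10,0,0,-68,0,10,0,0,-68,0,10,0,0,-68,0,10,0,0,-68,0,10]' 40
cat > tip.py <<'E'
from h import *
def cen(im,box,f):
    x,y,w,h=box;g=f(cv2.cvtColor(im[y:y+h,x:x+w],cv2.COLOR_BGR2HSV).astype(float));yy,xx=np.mgrid[y:y+h,x:x+w];return ((g*xx).sum()/g.sum(),(g*yy).sum()/g.sum()),g.sum()
ye=lambda h:np.clip((h[...,1]-130)/50,0,1)*(abs(h[...,0]-26)<4)
wh=lambda h:np.clip((70-h[...,1])/40,0,1)*(h[...,2]>135)
def tip(im,box,ax=0):
    x,y,w,h=box;q=cv2.cvtColor(im[y:y+h,x:x+w],cv2.COLOR_BGR2HSV).astype(int);m=((q[...,0]<7)|(q[...,0]>170))&(q[...,1]>140)&(q[...,2]>50)
    p=np.argwhere(m)[:,::-1]+[x,y];vx,vy,x0,y0=cv2.fitLine(p.astype(np.float32),cv2.DIST_HUBER,0,.01,.01).ravel()
    if vy<0: vx,vy=-vx,-vy
    t=((p-[x0,y0])@[vx,vy]).max()+.3;return x0+t*vx,y0+t*vy,len(p)
E
python3 - <<'E'
from tip import *
a=read_camera("scene");b=read_camera("top");T=[]
for n in ("0","7","11","12"):
    A=cv2.imread(f"pics/log_{n}.png");B=cv2.imread(f"pics/top{'' if n=='0' else '_'}{n}.png")
    ta=tip(A,(262,252,16,38));tb=tip(B,(335,152,18,22));print(n,np.round(ta,1),np.round(tb,1),plane(a,ta[:2],.076).round(4),plane(b,tb[:2],.076).round(4))
s=robot.read_state();print(s["tool_pos"],s["opening"])
E
```

```text
t: 19.35
tool_pos: [0.5357, -0.2068, 0.0728]
orientation: [2.452, 1.962, 0.001]
force: [0.0, -0.6, 0.3]
opening: 0.0392
gripper_force: 0.0
0 [271.1 282.3 148. ] [339.9 167.3  29. ] [ 0.6673 -0.1315  0.076 ] [ 0.6687 -0.1301  0.076 ]
7 [271.1 281.3 151. ] [340.2 167.4  33. ] [ 0.6654 -0.1303  0.076 ] [ 0.6684 -0.1306  0.076 ]
11 [271.  281.3 145. ] [339.9 167.3  34. ] [ 0.6652 -0.1304  0.076 ] [ 0.6687 -0.1301  0.076 ]
12 [271.  282.3 149. ] [340.  167.3  35. ] [ 0.6672 -0.1316  0.076 ] [ 0.6686 -0.1303  0.076 ]
[ 0.53539363 -0.20656314  0.07215241] 0.030782175754189397
```

```bash
python3 -m inch '[0,0,0,0,10,0,0,0,0,10,0,0,0,0,10,0,0,0,0,10]'; python3 -m inch '[1,-4,0,0,10,2,-8,0,0,10,3,-12,0,0,10,4,-16,0,0,10,5,-20,0,0,10,6,-24,0,0,10,7,-28,0,0,10,8,-31,0,0,10,9,-33,0,0,10,9,-33,0,0,10]'
cat > where.py <<'E'
from tip import *
import sys
a=read_camera("scene");b=read_camera("top");cv2.imwrite(f"pics/w{sys.argv[1]}a.png",a["image"]);cv2.imwrite(f"pics/w{sys.argv[1]}b.png",b["image"])
ps,pt=np.array(eval(sys.argv[3]))/1000,None
f=ye if sys.argv[2]=="y" else wh
for c,t in ((a,(.6672,-.1315)),(b,(.6686,-.1302))):
    u,v=proj(c,(*ps,.06));bx=(int(u)-9,int(v)-9,18,18);q,n=cen(c["image"],bx,f);P=plane(c,q,.06);print(np.round(q,1),round(n,1),"dot",P.round(4),"tip-dot mm",((np.array(t)-P[:2])*1000).round(1))
E
python3 where.py 1 y '(668,-131)'
```

```text
t: 19.78
tool_pos: [0.5359, -0.2066, 0.0721]
orientation: [2.452, 1.962, 0.002]
force: [4.6, -0.4, -1.1]
opening: 0.0234
gripper_force: 40.0
t: 20.62
tool_pos: [0.5436, -0.239, 0.0721]
orientation: [-2.451, -1.962, 0.0]
force: [-3.1, 4.1, 7.0]
opening: 0.0233
gripper_force: 40.0
[270.7 285.1] 11.3 dot [ 0.6637 -0.1302  0.06  ] tip-dot mm [ 3.5 -1.3]
[338.7 170.5] 15.1 dot [ 0.664  -0.1285  0.06  ] tip-dot mm [ 4.6 -1.7]
```

```bash
cat > w2.py <<'E'
from tip import *
import sys
from scipy.ndimage import label
a=read_camera("scene");b=read_camera("top");n=sys.argv[1];cv2.imwrite(f"pics/w{n}a.png",a["image"]);cv2.imwrite(f"pics/w{n}b.png",b["image"])
P=np.array(eval(sys.argv[3]))/1000;f,off=(wh,(-.0295,.0644)) if sys.argv[2]=="w" else (ye,(.0295,-.0644))
for c,t in ((a,(.6672,-.1315)),(b,(.6686,-.1302))):
    u,v=proj(c,(*P,.06));q,g=cen(c["image"],(round(u)-6,round(v)-6,13,13),f);q,g=cen(c["image"],(round(q[0])-5,round(q[1])-5,11,11),f);D=plane(c,q,.06)[:2];o=D+off
    print(np.round(q,1),round(g,1),"seen dot",D.round(4),"-> other dot",o.round(4),"tip-other mm",((np.array(t)-o)*1000).round(1),"tip-seen",((np.array(t)-D)*1000).round(1))
E
python3 w2.py 2 w '(696,-195)'
```

```text
[249.7 312.8] 27.0 seen dot [ 0.6925 -0.1948] -> other dot [ 0.663  -0.1304] tip-other mm [ 4.2 -1.1] tip-seen [-25.3  63.3]
[362.7 160. ] 6.8 seen dot [ 0.6935 -0.1931] -> other dot [ 0.664  -0.1287] tip-other mm [ 4.6 -1.5] tip-seen [-24.9  62.9]
```

```bash
python3 -m inch '[2,0,0,0,10,4,-1,0,0,10,5,-1,0,0,10,5,-1,0,0,10,5,-1,0,0,10]'; python3 w2.py 3 w '(697,-195)'; python3 where.py 3 y '(668,-131)'
```

```text
t: 21.23
tool_pos: [0.5485, -0.2402, 0.0721]
orientation: [-2.452, -1.962, 0.001]
force: [-3.1, 2.6, 6.4]
opening: 0.0236
gripper_force: 40.0
[250.6 315.1] 25.0 seen dot [ 0.6974 -0.1959] -> other dot [ 0.6679 -0.1315] tip-other mm [-0.7  0. ] tip-seen [-30.2  64.4]
[363.1 158.1] 7.6 seen dot [ 0.6987 -0.1943] -> other dot [ 0.6692 -0.1299] tip-other mm [-0.6 -0.3] tip-seen [-30.1  64.1]
[271.6 287. ] 13.9 dot [ 0.6682 -0.1311  0.06  ] tip-dot mm [-1.  -0.4]
[338.9 169. ] 12.3 dot [ 0.668  -0.1293  0.06  ] tip-dot mm [ 0.6 -0.9]
```

```bash
python3 -m inch '[0,0,0,0,10,0,0,0,0,10,0,0,0,0,10,0,0,0,0,10,0,0,0,0,10,0,0,0,0,10,0,0,0,0,10,0,0,0,0,10,0,0,0,0,10,0,0,0,0,10]'>/dev/null; python3 -m inch '[0,0,0,0,10,0,0,0,0,10,0,0,0,0,10,0,0,0,0,10,0,0,0,0,10]'; python3 w2.py 4 w '(698,-195)'; python3 -m inch '[-2,3,0,0,10,-3,6,0,0,10,-5,10,0,0,10,-6,13,0,0,10,-8,17,0,0,10,-9,20,0,0,10,-11,24,0,0,10,-13,28,0,0,10,-14,30,0,0,10,-15,32,0,0,10]'; python3 -m inch '[-2,3,0,0,10,-3,6,0,0,10,-5,10,0,0,10,-6,13,0,0,10,-8,17,0,0,10,-9,20,0,0,10,-11,24,0,0,10,-13,28,0,0,10,-14,31,0,0,10,-14,31,0,0,10]'; python3 w2.py 5 y '(639,-67)'
```

```text
t: 22.68
tool_pos: [0.5485, -0.2402, 0.0721]
orientation: [-2.452, -1.962, 0.001]
force: [-3.2, 2.7, 6.3]
opening: 0.0236
gripper_force: 40.0
[250.6 315.1] 25.0 seen dot [ 0.6974 -0.1959] -> other dot [ 0.6679 -0.1315] tip-other mm [-0.7  0. ] tip-seen [-30.2  64.4]
[363.1 158.1] 7.8 seen dot [ 0.6987 -0.1944] -> other dot [ 0.6692 -0.13  ] tip-other mm [-0.6 -0.2] tip-seen [-30.1  64.2]
t: 23.62
tool_pos: [0.5345, -0.2098, 0.0722]
orientation: [2.451, 1.961, -0.001]
force: [4.2, -6.4, -1.0]
opening: 0.0235
gripper_force: 40.0
t: 24.45
tool_pos: [0.5203, -0.1782, 0.0722]
orientation: [2.452, 1.961, -0.001]
force: [1.0, -2.6, 0.3]
opening: 0.0235
gripper_force: 40.0
[289.8 262.2] 11.1 seen dot [ 0.6399 -0.0692] -> other dot [ 0.6694 -0.1336] tip-other mm [-2.2  2.1] tip-seen [ 27.3 -62.3]
[315.9 178.9] 18.1 seen dot [ 0.6407 -0.068 ] -> other dot [ 0.6702 -0.1324] tip-other mm [-1.6  2.2] tip-seen [ 27.9 -62.2]
```

```bash
python3 -m inch '[-1,1,0,0,10,-2,2,0,0,10,-2,2,0,0,10,-2,2,0,0,10,-2,2,0,0,10]'; python3 w2.py 6 y '(639,-67)'
```

```text
t: 24.97
tool_pos: [0.5185, -0.1764, 0.0722]
orientation: [2.452, 1.961, -0.0]
force: [2.1, -4.7, 1.6]
opening: 0.0231
gripper_force: 40.0
[289.9 261.2] 12.3 seen dot [ 0.6381 -0.0675] -> other dot [ 0.6676 -0.1319] tip-other mm [-0.4  0.4] tip-seen [ 29.1 -64. ]
[315.2 179.5] 16.7 seen dot [ 0.6389 -0.0661] -> other dot [ 0.6684 -0.1305] tip-other mm [0.2 0.3] tip-seen [ 29.7 -64.1]
```

```bash
python3 -m inch '[0,0,0,0,60,0,0,0,0,60,0,0,0,0,60,0,0,0,0,60,0,0,20,0,60,0,0,45,0,60,0,0,70,0,60,0,0,100,0,60,-30,-30,110,0,60,-60,-60,110,0,60]'; python3 -m inch '[-40,-40,0,0,60,-60,-60,0,0,60,-60,-60,0,0,60]';python3 w2.py 7 y '(639,-67)'; python3 look.py 13; python3 gg.py top_13; python3 where.py 7 w '(668,-131)'
```

```text
t: 25.9
tool_pos: [0.462, -0.2338, 0.1856]
orientation: [2.444, 1.965, 0.004]
force: [0.7, -1.2, 1.2]
opening: 0.0558
gripper_force: 0.0
t: 26.15
tool_pos: [0.3956, -0.2976, 0.1817]
orientation: [-2.458, -1.957, 0.004]
force: [-0.2, 0.6, -0.2]
opening: 0.0556
gripper_force: 0.0
[289.9 261.3] 4.4 seen dot [ 0.6381 -0.0677] -> other dot [ 0.6676 -0.1321] tip-other mm [-0.4  0.6] tip-seen [ 29.1 -63.8]
[315.2 179.6] 16.9 seen dot [ 0.6387 -0.0663] -> other dot [ 0.6682 -0.1307] tip-other mm [0.4 0.5] tip-seen [ 29.9 -63.9]
pad_rel 56.28 sd 0.87 n 11 handle 545.05 -56.34
(array([252.54371585, 200.38251366]), np.int32(366), ((252.9000244140625, 200.1999969482422), (12.332881927490234, 31.30654525756836), 71.56504821777344)) (array([317.80808081, 230.17676768]), np.int32(198), ((317.0, 230.5), (9.0, 24.0), 90.0)) (array([ 0.49822384, -0.06896597,  0.11548917]), np.float64(2.4191384940357323e-05))
phi top 99.85874909256032 scene 99.84432449291819
(560, 400, 3) (560, 400, 3)
top_13 ('gap 12.59  jaw-block 21.94 pad-block 34.53 vm 97 vmin 64', array([ 0.604 , -0.0949,  0.056 ]))
[271. 287.] 21.0 dot [ 0.6676 -0.1321  0.06  ] tip-dot mm [-0.4  0.6]
[339.5 169. ] 7.6 dot [ 0.668  -0.1307  0.06  ] tip-dot mm [0.6 0.5]
```

View pics/look_13.png

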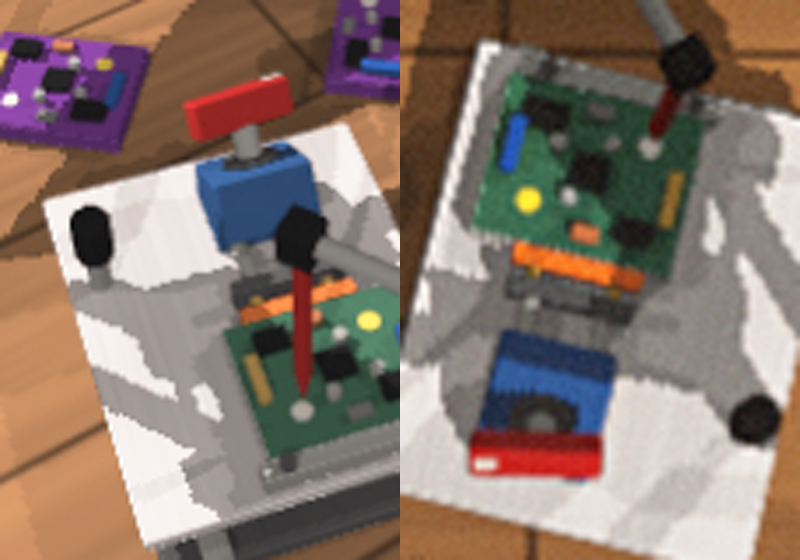

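The final view shows the pointer tip right over the white dot (crop (302,410) left, (650,148) right). The board is clamped, the knob and handle are free, and the arm is clear.

```bash
python3 -c "
from plant import job
print(job.close_job())"
```

```text
the job is handed in; nothing more can be done
None
```

I handed the job in at about 26 s of the 72 s. The board is clamped about a quarter turn past the nip: my estimates of pad push-back ran from 6.7 to 7.8 mm against the 7.5 mm target. The carrier paused over yellow for more than a second, and the pointer now stands within 1 mm of the white dot, with the knob and handle released.

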